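Index the plating turntable to its zero line

TASK

The culture dish on the plating turntable is due for its next streak: push the turntable's clamp lever open, push the disc round by its finger post until the index line on the disc lines up with the zero triangle of the graduated collar, then push the lever fully shut again so that the disc is locked there. Use light fingertip pushes only, without gripping or lifting anything; leave the collar as it is set, the dish in its seat and the other things on the bench undisturbed.

Things in the scene. Friction and masses are not known exactly. Their poses are not given: they have to be found in the camera images.
- turntable: Round grey plating turntable, 208 mm across, fixed. Origin: on its turning axis, at worktop level; z up. Graduated aluminium collar (outer radius 100 mm, top 26 mm up) round a steel disc (radius 80 mm, top 27.5 mm up) with index line, finger post and four pins (tops 36.5 mm up, 46 to 52 mm from the axis) round a dish. Clamp lever on its -y side; bubble level on +y (21 mm high, out to 137 mm).
- index_mark (a point): Outer end of the black index line engraved on the disc (line 2.6 mm wide, 21 mm long, running radially, on the top of the disc), 81 mm from the turning axis. It turns with the disc.
- zero_mark (a point): Tip of the collar's zero mark: solid black triangle, 12 mm wide, 14 mm long, apex inwards, this tip 81 mm from the turning axis; it coincides from above with index_mark when lined up. The other marks are thin lines every 10 degrees, longer every 30. The collar is held by friction (about 7 N at its rim would shift it) and must stay.
- finger_post (a point): Top centre of the black upright finger post on the disc: 13.6 mm thick, 11 mm at its foot, 28 to 55 mm above the worktop, 70 mm from the turning axis, straight opposite the index line. Push it sideways along its circle round the turning axis. With the clamp open about 1.5 N moves it, and the disc stays where it is left.
- dial (a joint): Turn of the disc in rad, counter-clockwise from above. At value q the post stands at the angle q and the index line at q + pi, measured from the turntable's x axis. It may be turned either way, without a stop, and slips at most a few tenths of a degree as the clamp shuts. With the clamp shut a brake holds it against about 20 N at the post.
- collar (a joint): Setting of the collar in rad, counter-clockwise from above: at value c its zero triangle stands at the angle c + pi from the turntable's x axis, so the disc is lined up when dial equals collar (or differs by a whole turn). Not to be moved.
- lever_knob (a point): Centre of the top of the upright black knob at the end of the clamp lever: 19 mm thick at the top narrowing to 13 mm below, 34 to 61.5 mm above the worktop, 65 mm from the lever's pivot. The lever's bar, about 10 mm thick, runs level from the pivot to the foot of the knob, its top 39 to 43 mm above the worktop.
- clamp_pivot (a point): Top of the lever's upright pivot, 42 mm above the worktop, at x = 30 mm, y = -122 mm in the turntable's frame; hub 25 mm across.
- clamp (a joint): Swing of the clamp lever in rad, counter-clockwise from above. 0: shut, at its stop, the lever pointing along the turntable's -x. 1.2: fully open, at the other stop, swung outwards, away from the disc (over the bench and the edge of a flat clipboard, 3 mm thick). The brake is free beyond about 0.75. At the knob it takes 1 to 2 N, near shut up to about 5 N; once shut it holds itself.
- dish: Closed round culture dish with lid, 89 mm across, 16 mm high, loose, lying on the disc between the four pins with about 1.5 mm of play. Origin: centre of its underside, 27.5 mm above the worktop. It turns with the disc.
- spare_dish: Bystander: culture dish 89 mm across, 16 mm high, on the worktop in front of the turntable; a second one lies on it.
- spare_dish_2: Bystander: the upper one of the two stacked culture dishes.
- marker: Bystander: marker pen, 135 mm long, 17 mm thick, lying right of the clipboard.
- forceps: Bystander: steel forceps, 134 mm long, lying right of the clipboard.
- spreader_jar: Bystander: empty glass beaker, 77 mm across, 95 mm high, at the back left.
- timer: Bystander: small white timer, 64 x 68 x 18 mm, right of the clipboard.
- pen: Bystander: ball pen, 150 mm long, lying on the clipboard.

How it is judged:
By the outcome, as a careful person would: the job done as asked, in the order asked, and still so for the second after the job is handed in, with the robot touching nothing.
It also fails if it takes over 72 s, if anything falls off the work surface, if the arm or the gripper's body presses on something with over 40 N, if the wrist force passes 120 N, or if a joint passes its speed limit or range.

ROBOT

A 6-joint arm with a two-finger parallel gripper is mounted at the origin on a cart in front of the work surface, level with it; the furniture and walls round the work are solid. World frame = base frame: x ahead of the robot, y to its left, z up, the work surface at z = 0. Lengths are in m, angles in rad, forces in N, time in s.
With the tool pointing down it reaches from about 0.35 to 0.775 m from the base axis. Payload 7.3 kg.
Tool frame: the origin (TCP) lies midway between the tips of the shut fingers; the grasp point (between the pads) lies grasp_offset behind it (grasp_offset is the distance from the TCP to the grasp point, in m); z points along the fingers, y is the line along which they close (so a half turn about z gives the same grasp; the last joint's range is limited). The gripper opens to 92 mm and grips with 3 to 60 N. Pads are 19 mm wide; open, the fingers measure 130 mm over their backs; the gripper's body (75 mm by 190 mm) begins 47 mm behind the grasp point.
Start: joints at [-1.405, 0.342, 1.524, -0, 1.275, -0.146], TCP at [0.161, -0.5, 0.227] pointing down, gripper open.
Joint ranges: [-2.53, 2.53], [-0.77, 2.02], [0.04, 2.7], [-1, 4.14], [0.28, 2.66], [-3.11, 3.11]. Speed limits (rad/s): [2.57, 2.57, 3.14, 3.14, 3.14, 3.14].

INTERFACE

Orientations are given as [roll, pitch, yaw] about the fixed x, y, z axes, in that order (R = Rz(yaw) Ry(pitch) Rx(roll)).
In Python, from cell import * gives the robot as it stands.
- The arm moves only by the tool step_arm, never from a script. Its argument "plan" is a list of rows, each a list of 5 numbers: the closure, from -1 (fully open) to 1 (shut), then the shift along the tool's x, y, z in m, then the turn about the tool's z in rad. In form: [[hand, x, y, z, twist], ...]. A call has 1 to 20 rows; each row is the pose to reach, as a shift and turn from the pose commanded when the call began, along the tool's axes at that moment; what a row does not reach only later rows make up. A row lasts 1/8 s, in which the tool goes at most 62.5 mm and 10.7 degrees, less where a joint would pass 70% of its speed; a pose out of reach is approached as far as the arm can. A call with a gripper value outside its range is refused whole. The fingers move at their own pace and stop on an object; "grip_force" is the grip in N (left out, the last holds). Time passes only in rows, so rows that repeat a pose let the fingers close. It gives the time, the measured TCP pose, the force, the opening and the grip force at its end, in the units of the state.
- observe(): the state, without advancing time (a new reading comes with each control period).
- read_camera(name): name is "scene" or "top" or "wrist"; returns a dict with "img" (480x640x3 uint8, red, green, blue), "range_z" (480x640 float32, m along the optical axis (not along the pixel's ray), 0 where there is no reading), "fx", "fy", "cx", "cy" (pixels), "R" (3x3) and "t" (3): a world point X has camera coordinates R X + t; the wrist camera has in their place "T_tool_cam" (4x4, takes a point from camera to tool coordinates, whose origin is the TCP and whose axes are the flange's). Camera axes: x right, y down, z forward; pixel columns grow to the right and rows downward; lengths in m; the calibration is good to about 2 mm. A picture is of the moment at which its call begins: read the wrist's pose just before it.
- hand_in(): hands the job in; it is judged then, once.
The state is a dict: "time": time; "qpos": joint angles; "qvel": joint speeds; "joint_efforts": joint torques, N m; "tool_pos": TCP position; "tool_rot": TCP orientation; "contact_force": force on the tool from outside, world axes, zero at the start; "torque": the same for the moment, N m; "opening": finger opening in m; "grip_force": force on a finger pad.
Only numpy, scipy, OpenCV 4.12 (cv2) and the standard library are available. Lean on these libraries where they do the work, as an engineer would, in place of code of your own. Each camera call takes 0.05 s, during which the arm holds its last target. There are 200 camera calls.

## Working session

There is one attempt and no reset: what is moved stays moved. The work goes in short steps, Python scripts to look and compute and a tool call to move; the robot and the scene stay as the last step left them, time stands still between calls to the robot, and variables do not carry over. Pictures are saved under pics/ and viewed, at most 13 in all, crops included, and the job is handed in when it is done.

Besides the shell and the picture viewer there is one more tool, called after ">>>" by a JSON object that holds its "name" and its "arguments". step_arm: Moves the arm, as the interface text tells. Its arguments: {"type":"object","properties":{"plan":{"type":"array","items":{"type":"array","items":{"type":"number"}}},"grip_force":{"type":"number"}},"required":["plan"]}

```bash
mkdir -p pics; ls
cat > h.py <<'E'
from cell import *
import numpy as np, cv2
def ray(c,u,v,z):
    d=np.linalg.inv(c["R"])@np.array([(u-c["cx"])/c["fx"],(v-c["cy"])/c["fy"],1]); o=-c["R"].T@c["t"]
    return o+d*(z-o[2])/d[2]
def proj(c,X):
    p=c["R"]@np.asarray(X)+c["t"]; return np.array([c["fx"]*p[0]/p[2]+c["cx"],c["fy"]*p[1]/p[2]+c["cy"]])
def save(n,i): cv2.imwrite("pics/"+n,cv2.cvtColor(i,cv2.COLOR_RGB2BGR))
E
python3 - <<'E'
from h import *
print(observe())
for n in("top","scene"):
    c=read_camera(n); save(n+".png",c["img"]); print(n,c["fx"],c["cx"],c["cy"],c["R"],c["t"]); np.savez(n+".npz",**c)
E
```

```text
pics
{'time': 0.0, 'qpos': array([-1.40501770e+00,  3.42733481e-01,  1.52503348e+00, -1.17985466e-05,
        1.27538114e+00, -1.46014232e-01]), 'qvel': array([-0.00041296, -0.00103978,  0.00043622,  0.00271222, -0.00010924,
       -0.00214311]), 'joint_efforts': array([ 9.81946368e-05, -4.31250644e+01, -2.44217134e+01,  7.17149349e-02,
        5.58192213e-02, -9.92399123e-05]), 'tool_pos': array([ 0.1609941 , -0.49927477,  0.22603363]), 'tool_rot': array([-3.14005211e+00, -2.15150115e-04,  3.11796136e-01]), 'contact_force': array([ 0.78034212, -0.32763378, -0.84796927]), 'torque': array([-0.00306311, -0.00266857,  0.03240242]), 'grip_force': 0.0, 'opening': 0.09185246229874496}
top 480.06978485641787 331.25104275237686 239.66113619355076 [[-0.00926498 -0.99953443  0.02907027]
 [-0.98366694  0.00388408 -0.17995629]
 [ 0.1797596  -0.03026276 -0.98324496]] [-0.02163831  0.55861786  0.98829776]
scene 483.95393474527174 319.49522202098257 247.08653905380075 [[-0.78424087 -0.62026435  0.01544001]
 [-0.42336071  0.51675941 -0.74412729]
 [ 0.45357685 -0.59011173 -0.66785941]] [0.43406679 0.2952842  0.94470009]
```

View pics/top.png

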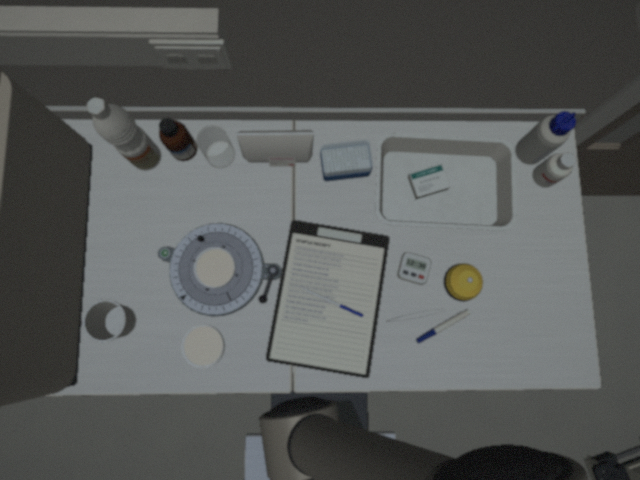

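View pics/scene.png

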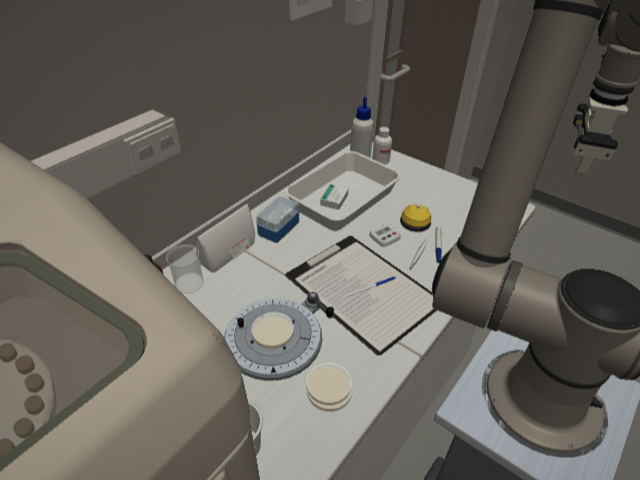

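The top view shows the turntable at about (216,268), post (201,238), lever hub (272,271) and knob (263,299). I'll zoom in on it.

Run:
```python
from h import *
a=np.load("top.npz"); b=np.load("scene.npz")
A=cv2.resize(a["img"][212:327,155:295],None,fx=5.7,fy=5,interpolation=cv2.INTER_CUBIC)[:, :]
A=cv2.resize(a["img"][215:325,150:290],(760,597),interpolation=cv2.INTER_CUBIC)
save("z1.png",cv2.convertScaleAbs(A,alpha=1.5))
for n,u,v,z in(("ctr",216,268,.0275),("post",201,238,.055),("knob",263,299,.0615),("pivot",272,271,.042),("bub",165,254,.021),("tri",183,297,.026),("spare",203,347,.032)):
    print(n,ray(a,u,v,z).round(4))
```

```text
ctr [0.5011 0.2254 0.0275]
post [0.5624 0.2537 0.055 ]
knob [0.4312 0.1186 0.0615]
pivot [0.4921 0.1025 0.042 ]
bub [0.5334 0.3389 0.021 ]
tri [0.4389 0.2941 0.026 ]
spare [0.3336 0.246  0.032 ]
```

View pics/z1.png

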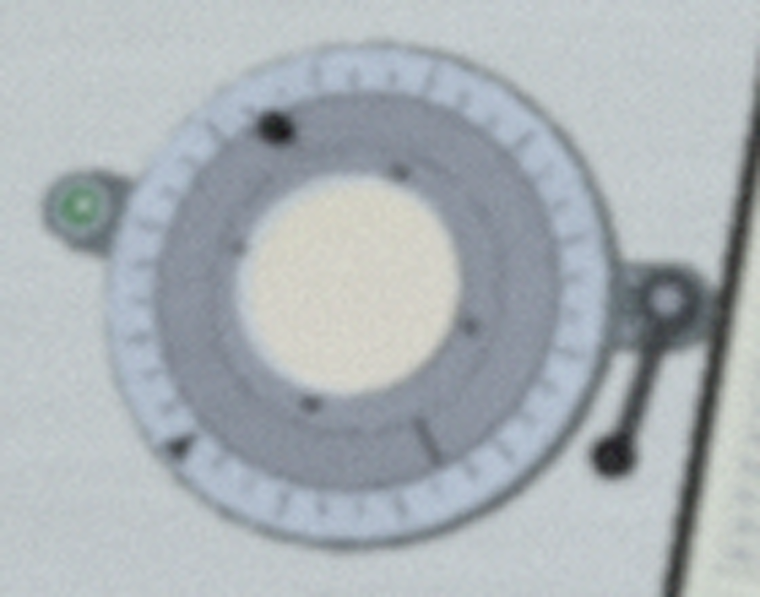

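Zoomed: the index line's outer end is at full pixel ≈(230.7,300.1), the triangle ≈(183,297), the post upper left and the lever shut, pointing down in the image. Next I'll move above it with the fingers shut and look closely with the wrist camera.

```bash
cat >> h.py <<'E'
def sh(P,yaw=None,s=None):
    s=s or observe(); p,y=s["tool_pos"],s["tool_rot"][2]; d=np.asarray(P)-p
    r=[np.cos(y)*d[0]+np.sin(y)*d[1], np.sin(y)*d[0]-np.cos(y)*d[1], -d[2], 0 if yaw is None else -(yaw-y)]
    return np.round(r,4).tolist()
E
python3 - <<'E'
from h import *
print(sh([.4,-.25,.27],.8),sh([.47,.14,.29],1.31))
c=read_camera("wrist"); print(c["T_tool_cam"].round(3),c["fx"])
E
```

```text
[0.3039, -0.164, -0.0439, -0.4882] [0.4902, -0.5137, -0.0639, -0.9982]
[[-0.001 -0.957 -0.289  0.078]
 [ 1.    -0.001 -0.     0.   ]
 [ 0.    -0.289  0.957 -0.157]
 [ 0.     0.     0.     1.   ]] 336.63237221089236
```

>>> {"name": "step_arm", "arguments": {"plan": [[1,0.06,-0.03,-0.03,-0.1],[1,0.12,-0.06,-0.04,-0.2],[1,0.18,-0.1,-0.044,-0.3],[1,0.24,-0.13,-0.044,-0.4],[1,0.304,-0.164,-0.044,-0.49],[1,0.33,-0.22,-0.05,-0.58],[1,0.36,-0.28,-0.05,-0.67],[1,0.39,-0.33,-0.06,-0.76],[1,0.42,-0.39,-0.06,-0.85],[1,0.455,-0.45,-0.06,-0.94],[1,0.49,-0.514,-0.064,-1.0],[1,0.49,-0.514,-0.064,-1.0],[1,0.49,-0.514,-0.064,-1.0],[1,0.49,-0.514,-0.064,-1.0],[1,0.49,-0.514,-0.064,-1.0]]}}

```text
time: 2.02
tool_pos: [0.4697, 0.1387, 0.2906]
tool_rot: [-3.141, 0.0, 1.31]
contact_force: [-0.5, -0.2, -0.6]
opening: 0.0003
grip_force: 0.0
```

```bash
cat >> h.py <<'E'
from scipy.spatial.transform import Rotation as Ro
def wrist():
    s=observe(); c=read_camera("wrist")
    W=np.eye(4); W[:3,:3]=Ro.from_euler("xyz",s["tool_rot"]).as_matrix(); W[:3,3]=s["tool_pos"]
    T=W@c["T_tool_cam"]; c["R"]=T[:3,:3].T; c["t"]=-c["R"]@T[:3,3]; return s,c
E
python3 - <<'E'
from h import *
s,c=wrist(); print(s["tool_pos"],s["tool_rot"],s["opening"]); save("w1.png",c["img"]); np.savez("w1.npz",**c)
E
```

```text
[0.46966426 0.13867626 0.29058503] [-3.14134255e+00  4.78744686e-04  1.31006889e+00] 0.00027210582625599995
```

View pics/w1.png

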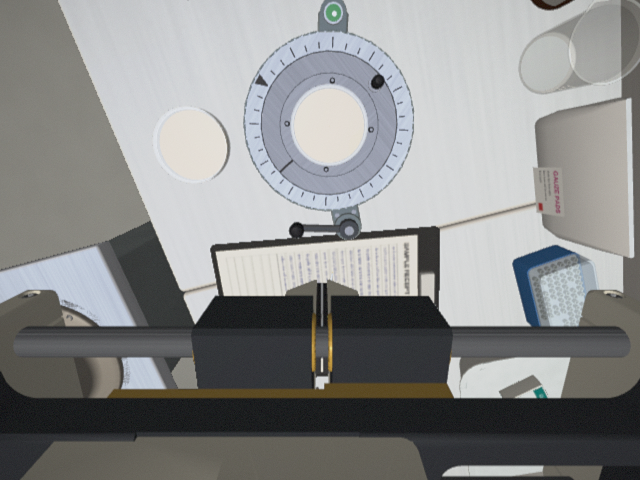

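The wrist view shows the bubble at (333,13), post top (377,82), zero triangle (262,80), index line's outer end (281,174), knob (297,230) and hub (348,230). I'll refine these with masks.

```bash
cat > m.py <<'E'
from h import *
def blob(c,u,v,w,z,th=70,show=None):
    g=c["img"].max(2); m=((g<th)*255).astype(np.uint8); u,v=int(u),int(v)
    s=np.zeros_like(m); s[max(v-w,0):v+w,u-w:u+w]=m[max(v-w,0):v+w,u-w:u+w]
    n,l,st,ce=cv2.connectedComponentsWithStats(s); i=1+st[1:,4].argmax(); 
    return ce[i],st[i,4],ray(c,*ce[i],z),np.argwhere(l==i)[:,::-1]
def fitc(c,u0,v0):  # collar outer circle: cast masks to plane
    pass
E
python3 - <<'E'
from m import *
c=dict(np.load("w1.npz"))
for n,u,v,w,z in(("post",377,82,10,.055),("knob",297,230,11,.0615),("tri",262,80,11,.026),("idx",286,168,9,.0275)):
    e,a,X,P=blob(c,u,v,w,z,th=90); print(n,e,a,X.round(4))
    if n in("tri","idx"): Q=np.array([ray(c,*p,z)[:2] for p in P]); np.save(n,Q)
for n,u,v,z in(("hub",348,230,.042),("bub",333,13,.021)): print(n,ray(c,u,v,z).round(4))
# disc centre: collar(bluish) vs disc grey boundary, radial profile; collar outer edge by Hough on rectified plane z=.026
s=.0005; ux=np.arange(.36,.66,s); uy=np.arange(.08,.38,s)
G=np.array([[x,y,.026] for x in ux for y in uy]); p=G@c["R"].T+c["t"]
mx=(c["fx"]*p[:,0]/p[:,2]+c["cx"]).reshape(len(ux),-1).astype(np.float32); my=(c["fy"]*p[:,1]/p[:,2]+c["cy"]).reshape(len(ux),-1).astype(np.float32)
im=cv2.remap(c["img"],mx,my,cv2.INTER_LINEAR); g=cv2.medianBlur(cv2.cvtColor(im,cv2.COLOR_RGB2GRAY),5)
for r in(80,100):
    h=cv2.HoughCircles(g,cv2.HOUGH_GRADIENT_ALT,1,50,param1=100,param2=.5,minRadius=int(r*2-5),maxRadius=int(r*2+12))
    print(r,None if h is None else [(ux[0]+q[1]*s,uy[0]+q[0]*s,q[2]*s) for q in h[0]])
E
```

```text
post [377.29452055  81.41780822] 146 [0.5628 0.2569 0.055 ]
knob [297.46043165 232.00719424] 278 [0.4353 0.121  0.0615]
tri [260.59259259  80.90740741] 54 [0.4394 0.2951 0.026 ]
idx [285.59090909 165.95454545] 22 [0.4398 0.1967 0.0275]
hub [0.4941 0.1025 0.042 ]
bub [0.5367 0.3403 0.021 ]
80 [(np.float64(0.5020000046491623), np.float64(0.22699999988079073), np.float32(0.08005536))]
100 [(np.float64(0.49950000703334807), np.float64(0.22699999988079073), np.float32(0.10079696))]
```

```bash
cat >> h.py <<'E'
Y=np.radians(-17.2); C=np.array([.501,.227]); PV=np.array([.4936,.1016])
def lev(q,d,z,r=.063):  # tool pose with centre d ahead (ccw +) of knob
    f=np.pi+Y+q; u=np.array([np.cos(f),np.sin(f)]); t=np.array([-u[1],u[0]])
    return sh([*(PV+r*u+d*t),z],f-np.pi/2)
def pst(a,d,z,r=.070):  # a world angle of post
    u=np.array([np.cos(a),np.sin(a)]); t=np.array([-u[1],u[0]])
    return sh([*(C+r*u+d*t),z],a+np.pi/2)
E
python3 - <<'E'
from h import *
print(observe()["tool_pos"])
print(lev(0,-.034,.15),lev(0,-.034,.048))
for q in np.arange(0,1.31,.1): print(round(q,1),lev(q,-.018,.048))
E
```

```text
[0.46973946 0.13858839 0.29068648]
[0.0069, -0.029, 0.1407, 0.0392] [0.0069, -0.029, 0.2427, 0.0392]
0.0 [-0.0091, -0.0296, 0.2427, 0.0392]
0.1 [-0.0154, -0.0314, 0.2427, -0.0608]
0.2 [-0.0219, -0.0325, 0.2427, -0.1608]
0.3 [-0.0284, -0.0329, 0.2427, -0.2608]
0.4 [-0.035, -0.0327, 0.2427, -0.3608]
0.5 [-0.0415, -0.0318, 0.2427, -0.4608]
0.6 [-0.0478, -0.0303, 0.2427, -0.5608]
0.7 [-0.054, -0.0282, 0.2427, -0.6608]
0.8 [-0.06, -0.0254, 0.2427, -0.7608]
0.9 [-0.0656, -0.0221, 0.2427, -0.8608]
1.0 [-0.0709, -0.0182, 0.2427, -0.9608]
1.1 [-0.0758, -0.0139, 0.2427, -1.0608]
1.2 [-0.0802, -0.009, 0.2427, -1.1608]
1.3 [-0.0841, -0.0038, 0.2427, -1.2608]
```

>>> {"name": "step_arm", "arguments": {"plan": [[1,0.007,-0.029,0.05,0.04],[1,0.007,-0.029,0.1,0.04],[1,0.007,-0.029,0.15,0.04],[1,0.007,-0.029,0.2,0.04],[1,0.007,-0.029,0.225,0.04],[1,0.007,-0.029,0.243,0.04],[1,0.007,-0.029,0.243,0.04],[1,0.0,-0.029,0.243,0.04],[1,-0.005,-0.0295,0.243,0.04],[1,-0.009,-0.03,0.243,0.04],[1,-0.012,-0.0305,0.243,-0.01],[1,-0.0154,-0.0314,0.243,-0.06],[1,-0.022,-0.0325,0.243,-0.16],[1,-0.0284,-0.033,0.243,-0.26],[1,-0.0284,-0.033,0.243,-0.26]]}}

```text
time: 3.95
tool_pos: [0.4306, 0.1206, 0.0481]
tool_rot: [3.141, 0.0, 1.571]
contact_force: [0.2, 0.5, -0.6]
opening: 0.0006
grip_force: 0.0
```

Run:
```python
from h import *
for q in np.arange(.4,1.31,.1): print(round(q,1),lev(q,-.018,.048))
s,c=wrist(); 
a=read_camera("top"); save("t2.png",cv2.resize(a["img"][215:325,150:290],(760,597),interpolation=cv2.INTER_CUBIC))
```

```text
0.4 [-0.0073, -0.0015, 0.0001, -0.1001]
0.5 [-0.0138, -0.0024, 0.0001, -0.2001]
0.6 [-0.0204, -0.0025, 0.0001, -0.3001]
0.7 [-0.0269, -0.0021, 0.0001, -0.4001]
0.8 [-0.0334, -0.001, 0.0001, -0.5001]
0.9 [-0.0397, 0.0008, 0.0001, -0.6001]
1.0 [-0.0458, 0.0032, 0.0001, -0.7001]
1.1 [-0.0516, 0.0062, 0.0001, -0.8001]
1.2 [-0.0571, 0.0097, 0.0001, -0.9001]
1.3 [-0.0622, 0.0138, 0.0001, -1.0001]
```

View pics/t2.png

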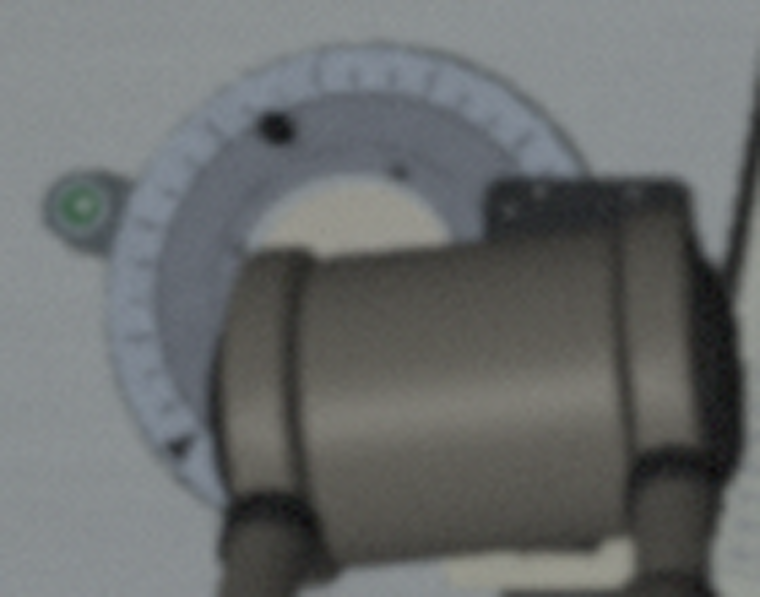

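The arm hides the lever here, so this view shows nothing useful. I'll continue the arc and watch the force.

>>> {"name": "step_arm", "arguments": {"plan": [[1,-0.0073,-0.0015,0,-0.1],[1,-0.0138,-0.0024,0,-0.2],[1,-0.0204,-0.0025,0,-0.3],[1,-0.027,-0.002,0,-0.4],[1,-0.0334,-0.001,0,-0.5],[1,-0.04,0.001,0,-0.6],[1,-0.046,0.003,0,-0.7],[1,-0.0516,0.006,0,-0.8],[1,-0.055,0.008,0,-0.86],[1,-0.057,0.0097,0,-0.9],[1,-0.057,0.0097,0,-0.9]]}}

```text
time: 5.42
tool_pos: [0.4399, 0.0639, 0.0476]
tool_rot: [-3.141, -0.001, 2.47]
contact_force: [-1.0, -0.1, 0.6]
opening: -0.0
grip_force: 0.8
```

Run:
```python
from h import *
s,c=wrist(); np.savez("w2.npz",**c); save("w2.png",c["img"])
K=PV+.065*np.array([np.cos(np.pi+Y+1.2),np.sin(np.pi+Y+1.2)]); print("knob if open",K,proj(c,[*K,.0615]))
```

```text
knob if open [0.45318534 0.0506917 ] [317.54368626 346.4038885 ]
```

View pics/w2.png

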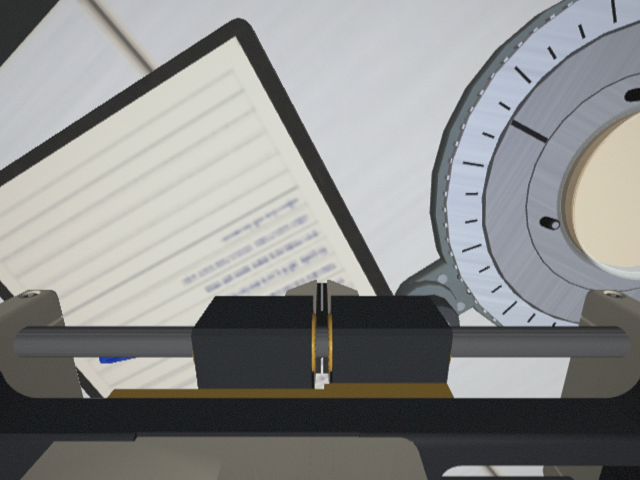

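The knob is hidden under the fingers. I'll back off, rise and look from beyond it.

>>> {"name": "step_arm", "arguments": {"plan": [[1,0.01,0,0,0],[1,0.02,0,0,0],[1,0.02,0,-0.05,0],[1,0.02,0,-0.1,0],[1,0.02,0,-0.15,0],[1,-0.02,0,-0.18,0],[1,-0.07,0,-0.18,0],[1,-0.1,0,-0.18,0],[1,-0.1,0,-0.18,0],[1,-0.1,0,-0.18,0]]}}

```text
time: 6.72
tool_pos: [0.5178, 0.0025, 0.2273]
tool_rot: [-3.141, -0.001, 2.472]
contact_force: [-0.1, -0.4, 0.2]
opening: 0.0004
grip_force: 0.0
```

Run:
```python
from m import *
s,c=wrist(); np.savez("w3.npz",**c); save("w3.png",c["img"]); print(s["tool_pos"],s["tool_rot"])
K=PV+.065*np.array([np.cos(np.pi+Y+1.2),np.sin(np.pi+Y+1.2)]); print("knob if open",K,proj(c,[*K,.0615]), proj(c,[*PV,.042]))
```

```text
[0.51780053 0.00254    0.22734423] [-3.14107830e+00 -1.17191102e-03  2.47195547e+00]
knob if open [0.45318534 0.0506917 ] [319.08192769 137.94474705] [386.05443612 138.14858019]
```

View pics/w3.png

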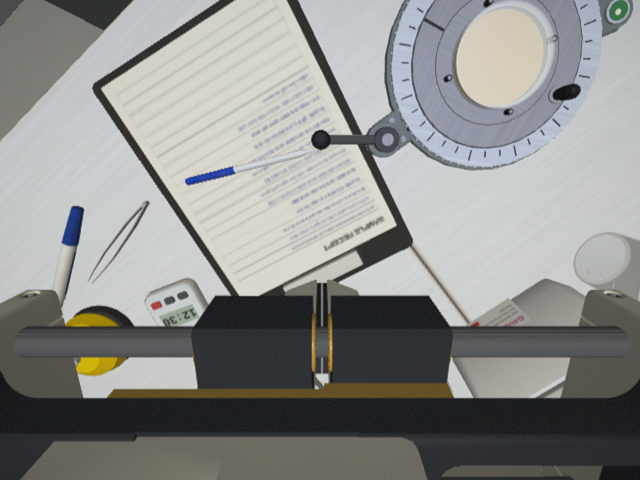

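Knob at (320,139), and the prediction for fully open is (319,138), so the clamp is open. Now the post.

Run:
```python
from h import *
r=np.radians
print(pst(r(25.9),.036,.2),pst(r(25.9),.036,.042))
for a in np.arange(25.9,-45,-5): print(round(a,1),pst(r(a),.016,.042))
```

```text
[0.1543, 0.2442, 0.0275, 0.4496] [0.1543, 0.2442, 0.1855, 0.4496]
25.9 [0.1363, 0.2355, 0.1855, 0.4496]
20.9 [0.1303, 0.2339, 0.1855, 0.5368]
15.9 [0.1244, 0.2317, 0.1855, 0.6241]
10.9 [0.1188, 0.229, 0.1855, 0.7114]
5.9 [0.1133, 0.2258, 0.1855, 0.7986]
0.9 [0.1082, 0.2222, 0.1855, 0.8859]
-4.1 [0.1035, 0.2182, 0.1855, 0.9732]
-9.1 [0.0991, 0.2137, 0.1855, 1.0604]
-14.1 [0.0951, 0.2089, 0.1855, 1.1477]
-19.1 [0.0915, 0.2037, 0.1855, 1.235]
-24.1 [0.0884, 0.1983, 0.1855, 1.3222]
-29.1 [0.0858, 0.1926, 0.1855, 1.4095]
-34.1 [0.0837, 0.1867, 0.1855, 1.4968]
-39.1 [0.0821, 0.1806, 0.1855, 1.584]
-44.1 [0.0811, 0.1744, 0.1855, 1.6713]
```

>>> {"name": "step_arm", "arguments": {"plan": [[1,0.03,0.045,0.01,0.1],[1,0.06,0.09,0.02,0.2],[1,0.09,0.14,0.027,0.3],[1,0.12,0.19,0.027,0.4],[1,0.154,0.244,0.027,0.45],[1,0.154,0.244,0.027,0.45],[1,0.154,0.244,0.08,0.45],[1,0.154,0.244,0.13,0.45],[1,0.154,0.244,0.165,0.45],[1,0.154,0.244,0.185,0.45],[1,0.154,0.244,0.185,0.45],[1,0.148,0.241,0.185,0.45],[1,0.142,0.238,0.185,0.45],[1,0.136,0.2355,0.185,0.45],[1,0.133,0.2347,0.185,0.49],[1,0.13,0.234,0.185,0.54],[1,0.127,0.233,0.185,0.58],[1,0.1244,0.2317,0.185,0.624],[1,0.1244,0.2317,0.185,0.624]]}}

```text
time: 9.15
tool_pos: [0.5653, 0.2604, 0.0427]
tool_rot: [3.141, 0.0, 1.847]
contact_force: [-0.1, 0.1, 0.2]
opening: 0.0007
grip_force: 0.3
```

Run:
```python
from h import *
r=np.radians
for a in (10.9,5.9,.9,-4.1,-9.1,-14.1,-19.1,-24.1,-29.1,-34.1,-39.1,-42.1): print(round(a,1),pst(r(a),.016,.042))
```

```text
10.9 [-0.0046, 0.0001, 0.0007, 0.0861]
5.9 [-0.0109, 0.0007, 0.0007, 0.1734]
0.9 [-0.0171, 0.0008, 0.0007, 0.2607]
-4.1 [-0.0234, 0.0003, 0.0007, 0.3479]
-9.1 [-0.0296, -0.0008, 0.0007, 0.4352]
-14.1 [-0.0356, -0.0023, 0.0007, 0.5225]
-19.1 [-0.0415, -0.0044, 0.0007, 0.6097]
-24.1 [-0.0472, -0.007, 0.0007, 0.697]
-29.1 [-0.0527, -0.0101, 0.0007, 0.7843]
-34.1 [-0.0578, -0.0137, 0.0007, 0.8715]
-39.1 [-0.0627, -0.0177, 0.0007, 0.9588]
-42.1 [-0.0654, -0.0203, 0.0007, 1.0112]
```

>>> {"name": "step_arm", "arguments": {"plan": [[1,-0.0046,0,0,0.086],[1,-0.011,0.0007,0,0.173],[1,-0.017,0.0008,0,0.26],[1,-0.0234,0.0003,0,0.348],[1,-0.0296,-0.001,0,0.435],[1,-0.0356,-0.0023,0,0.522],[1,-0.0415,-0.0044,0,0.61],[1,-0.047,-0.007,0,0.697],[1,-0.0527,-0.01,0,0.784],[1,-0.058,-0.0137,0,0.87],[1,-0.0605,-0.0157,0,0.915],[1,-0.0627,-0.0177,0,0.96],[1,-0.064,-0.019,0,0.985],[1,-0.0654,-0.0203,0,1.01],[1,-0.0654,-0.0203,0,1.01]]}}

```text
time: 11.02
tool_pos: [0.5636, 0.1919, 0.0428]
tool_rot: [3.141, -0.0, 0.838]
contact_force: [2.5, -0.1, 0.5]
opening: 0.0004
grip_force: 0.7
```

Run:
```python
from h import *
s,c=wrist(); np.savez("w4.npz",**c); save("w4.png",c["img"]); print(s["tool_pos"],s["tool_rot"])
for a in np.radians([132.2,138]): print(proj(c,[*(C+.081*np.array([np.cos(a),np.sin(a)])),.027]))
```

```text
[0.56362217 0.19193986 0.04276294] [ 3.14106547e+00 -4.17658496e-05  8.37885116e-01]
[ 55.15901803 299.33298131]
[ 57.71391472 312.31231678]
```

View pics/w4.png

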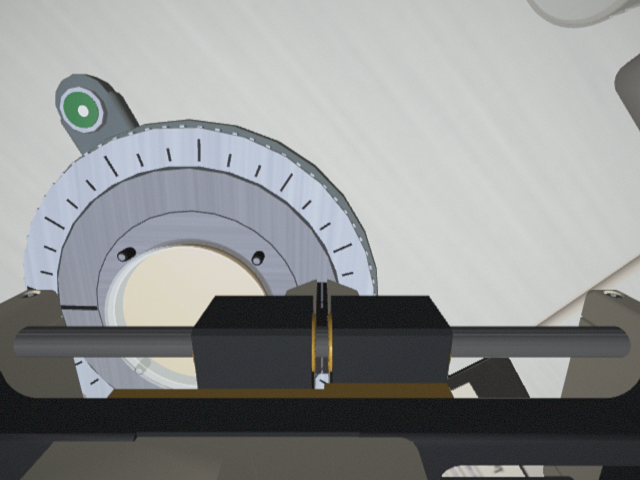

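The index end is at (61,306), about 3° short of the target by projection; the triangle is hidden by the bracket. I'll back off and look from close above the mark.

Run:
```python
from h import *
print(sh([.40,.235,.13]))
```

```text
[-0.0774, -0.1504, -0.0873, 0.0]
```

>>> {"name": "step_arm", "arguments": {"plan": [[1,0.008,0,0,0],[1,0.02,0,0,0],[1,0.02,0,-0.04,0],[1,0.02,0,-0.08,0],[1,-0.01,-0.03,-0.087,0],[1,-0.03,-0.075,-0.087,0],[1,-0.055,-0.11,-0.087,0],[1,-0.077,-0.15,-0.087,0],[1,-0.077,-0.15,-0.087,0],[1,-0.077,-0.15,-0.087,0],[1,-0.077,-0.15,-0.087,0]]}}

```text
time: 12.45
tool_pos: [0.4017, 0.2354, 0.1297]
tool_rot: [3.141, -0.001, 0.837]
contact_force: [0.4, -1.0, -0.1]
opening: 0.0003
grip_force: 0.0
```

```bash
cat >> m.py <<'E'
def polar(c,name):
    """rectify to (angle,radius) about C at z=.027; angle 120..150 deg, radius 55..98 mm"""
    A=np.radians(np.arange(115,150,.05)); r=np.arange(.055,.099,.00025)
    a,rr=np.meshgrid(A,r); z=np.where(rr<.0805,.0275,.026)
    P=np.stack([C[0]+rr*np.cos(a),C[1]+rr*np.sin(a),z],-1)@c["R"].T+c["t"]
    mx=(c["fx"]*P[...,0]/P[...,2]+c["cx"]).astype(np.float32); my=(c["fy"]*P[...,1]/P[...,2]+c["cy"]).astype(np.float32)
    im=cv2.remap(c["img"],mx,my,cv2.INTER_CUBIC); save(name,im); g=im.max(2).astype(float)
    ad=np.degrees(A)
    for lo,hi in((.064,.070),(.070,.0785),(.085,.089),(.089,.094)):
        k=(r>=lo)&(r<=hi); p=g[k].mean(0); w=np.clip(np.median(p)-p-15,0,None); j=w.argmax(); s=slice(max(j-80,0),j+80)
        print(lo,hi,"depth",round(w.max()),"angle",round((w[s]*ad[s]).sum()/w[s].sum(),2))
E
python3 - <<'E'
from m import *
s,c=wrist(); np.savez("w5.npz",**c); polar(c,"p5.png")
u,v=proj(c,[.447,.287,.027]).astype(int); print(u,v)
im=c["img"][max(v-75,0):v+75,max(u-100,0):u+100]; save("w5.png",cv2.resize(im,None,fx=3,fy=3,interpolation=cv2.INTER_CUBIC))
E
```

```text
0.064 0.07 depth 108 angle 135.42
0.07 0.0785 depth 102 angle 135.5
0.085 0.089 depth 144 angle 132.11
0.089 0.094 depth 145 angle 132.11
319 153
```

View pics/w5.png

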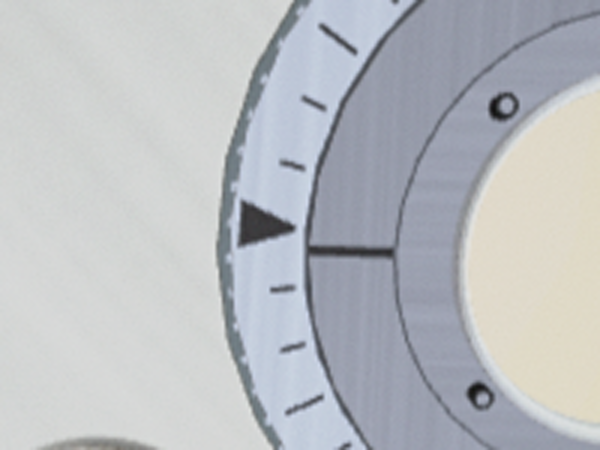

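Triangle tip at 132.11° and index at 135.45°, so 3.35° remains clockwise. I'll repeat the last contact pose turned by that amount about the axis.

Run:
```python
from h import *
print(observe()["tool_pos"])
p0=np.array([.5636,.1919])-C
def at(deg,back,z):
    a=np.radians(deg); R=np.array([[np.cos(a),-np.sin(a)],[np.sin(a),np.cos(a)]]); y=.838+a
    return sh([*(C+R@p0+back*np.array([np.cos(y),np.sin(y)])),z],y)
for q in((0,.02,.13),(0,.02,.043),(0,.004,.043),(-1,0,.043),(-2,0,.043),(-3,0,.043),(-3.3,0,.043)): print(q,at(*q))
```

```text
[0.4015456  0.23526561 0.12958372]
(0, 0.02, 0.13) [0.0963, 0.1494, -0.0004, -0.001]
(0, 0.02, 0.043) [0.0963, 0.1494, 0.0866, -0.001]
(0, 0.004, 0.043) [0.0803, 0.1494, 0.0866, -0.001]
(-1, 0, 0.043) [0.0751, 0.1497, 0.0866, 0.0164]
(-2, 0, 0.043) [0.0739, 0.1499, 0.0866, 0.0339]
(-3, 0, 0.043) [0.0726, 0.1501, 0.0866, 0.0514]
(-3.3, 0, 0.043) [0.0723, 0.1502, 0.0866, 0.0566]
```

>>> {"name": "step_arm", "arguments": {"plan": [[1,0.06,0.05,0,0],[1,0.08,0.1,0,0],[1,0.097,0.15,0,0],[1,0.097,0.15,0.03,0],[1,0.097,0.15,0.06,0],[1,0.097,0.15,0.087,0],[1,0.097,0.15,0.087,0],[1,0.09,0.15,0.087,0],[1,0.083,0.15,0.087,0],[1,0.079,0.15,0.087,0],[1,0.077,0.15,0.087,0],[1,0.0758,0.1503,0.087,0.017],[1,0.0746,0.1505,0.087,0.034],[1,0.0734,0.1507,0.087,0.051],[1,0.073,0.1508,0.087,0.058],[1,0.073,0.1508,0.087,0.058],[1,0.081,0.1508,0.087,0.058],[1,0.093,0.1508,0.087,0.058],[1,0.093,0.1508,0.047,0.058],[1,0.093,0.1508,0.007,0.058]]}}

```text
time: 15.0
tool_pos: [0.5747, 0.2041, 0.1229]
tool_rot: [-3.141, 0.002, 0.78]
contact_force: [0.5, -0.4, -0.2]
opening: 0.0006
grip_force: 0.0
```

>>> {"name": "step_arm", "arguments": {"plan": [[1,-0.03,-0.05,-0.007,-0.058],[1,-0.06,-0.1,-0.007,-0.058],[1,-0.093,-0.15,-0.007,-0.058],[1,-0.093,-0.15,-0.007,-0.058],[1,-0.093,-0.15,-0.007,-0.058],[1,-0.093,-0.15,-0.007,-0.058]]}}

```text
time: 15.75
tool_pos: [0.4046, 0.2449, 0.1297]
tool_rot: [3.141, -0.001, 0.837]
contact_force: [0.3, 0.2, -0.1]
opening: 0.0
grip_force: 0.0
```

Run:
```python
from m import *
s,c=wrist(); np.savez("w6.npz",**c); polar(c,"p6.png"); print(s["time"])
```

```text
0.064 0.07 depth 110 angle 132.2
0.07 0.0785 depth 106 angle 132.28
0.085 0.089 depth 147 angle 132.11
0.089 0.094 depth 147 angle 132.12
15.75
```

Aligned: index 132.25°, triangle 132.11°. Now I'll close the lever from the outside.

Run:
```python
from h import *
print(observe()["tool_pos"])
print(lev(1.2,.038,.13),lev(1.2,.038,.048),lev(1.2,.022,.048),lev(1.1,.018,.048),lev(1.,.018,.048))
```

```text
[0.40445739 0.24473223 0.12958172]
[-0.1071, 0.204, -0.0004, -1.6338] [-0.1071, 0.204, 0.0816, -1.6338] [-0.1081, 0.188, 0.0816, -1.6338] [-0.1102, 0.1777, 0.0816, -1.5338] [-0.1114, 0.1713, 0.0816, -1.4338]
```

>>> {"name": "step_arm", "arguments": {"plan": [[1,-0.015,0.02,-0.02,-0.18],[1,-0.03,0.045,-0.03,-0.36],[1,-0.045,0.07,-0.03,-0.54],[1,-0.06,0.1,-0.03,-0.72],[1,-0.075,0.13,-0.03,-0.9],[1,-0.09,0.16,-0.03,-1.08],[1,-0.1,0.185,-0.02,-1.26],[1,-0.107,0.204,0,-1.44],[1,-0.107,0.204,0,-1.6],[1,-0.107,0.204,0,-1.634],[1,-0.107,0.204,0,-1.634],[1,-0.107,0.204,0,-1.634]]}}

```text
time: 17.3
tool_pos: [0.4834, 0.0289, 0.1299]
tool_rot: [3.141, 0.001, 2.47]
contact_force: [0.0, -0.0, -0.0]
opening: 0.0008
grip_force: 0.0
```

Run:
```python
from h import *
print(lev(1.2,.038,.13),lev(1.2,.038,.048),lev(1.2,.022,.048))
for q in np.arange(1.2,-.15,-.1): print(round(q,1),lev(q,.018,.048))
```

```text
[-0.0008, 0.0003, -0.0001, -0.0003] [-0.0008, 0.0003, 0.0819, -0.0003] [0.0152, 0.0003, 0.0819, -0.0003]
1.2 [0.0192, 0.0003, 0.0819, -0.0003]
1.1 [0.0256, -0.0012, 0.0819, 0.0997]
1.0 [0.0321, -0.002, 0.0819, 0.1997]
0.9 [0.0386, -0.0022, 0.0819, 0.2997]
0.8 [0.0451, -0.0017, 0.0819, 0.3997]
0.7 [0.0516, -0.0006, 0.0819, 0.4997]
0.6 [0.0579, 0.0011, 0.0819, 0.5997]
0.5 [0.064, 0.0035, 0.0819, 0.6997]
0.4 [0.0698, 0.0065, 0.0819, 0.7997]
0.3 [0.0753, 0.01, 0.0819, 0.8997]
0.2 [0.0805, 0.0141, 0.0819, 0.9997]
0.1 [0.0852, 0.0187, 0.0819, 1.0997]
-0.0 [0.0894, 0.0237, 0.0819, 1.1997]
-0.1 [0.0931, 0.0291, 0.0819, 1.2997]
```

>>> {"name": "step_arm", "arguments": {"plan": [[1,0,0,0.04,0],[1,0,0,0.07,0],[1,0,0,0.082,0],[1,0,0,0.082,0],[1,0.008,0,0.082,0],[1,0.014,0,0.082,0],[1,0.0192,0,0.082,0],[1,0.0256,-0.0012,0.082,0.1],[1,0.032,-0.002,0.082,0.2],[1,0.0386,-0.0022,0.082,0.3],[1,0.045,-0.0017,0.082,0.4],[1,0.0516,-0.0006,0.082,0.5],[1,0.058,0.001,0.082,0.6],[1,0.064,0.0035,0.082,0.7],[1,0.07,0.0065,0.082,0.8],[1,0.0753,0.01,0.082,0.9],[1,0.0805,0.014,0.082,1.0],[1,0.083,0.0164,0.082,1.05],[1,0.083,0.0164,0.082,1.05]]}}

```text
time: 19.68
tool_pos: [0.4284, 0.0933, 0.0481]
tool_rot: [3.141, 0.0, 1.423]
contact_force: [0.3, -0.5, 1.4]
opening: 0.0002
grip_force: 0.4
```

Run:
```python
from h import *
for d in (.018,.017,.016,.015,.014,.012): print(d,lev(0,d,.048))
print(lev(.1,.018,.048))
```

```text
0.018 [0.0096, -0.0017, 0.0001, 0.1522]
0.017 [0.0106, -0.0016, 0.0001, 0.1522]
0.016 [0.0116, -0.0014, 0.0001, 0.1522]
0.015 [0.0126, -0.0013, 0.0001, 0.1522]
0.014 [0.0136, -0.0011, 0.0001, 0.1522]
0.012 [0.0155, -0.0008, 0.0001, 0.1522]
[0.0032, -0.0006, 0.0001, 0.0522]
```

>>> {"name": "step_arm", "arguments": {"plan": [[1,0.0032,-0.0006,0,0.05],[1,0.0064,-0.0012,0,0.1],[1,0.0096,-0.0017,0,0.15],[1,0.0106,-0.0016,0,0.15],[1,0.0106,-0.0016,0,0.15]]}}

```text
time: 20.3
tool_pos: [0.4277, 0.1026, 0.0479]
tool_rot: [-3.141, 0.002, 1.274]
contact_force: [-2.2, -9.4, 4.8]
opening: 0.0005
grip_force: 4.9
```

>>> {"name": "step_arm", "arguments": {"plan": [[1,0.0008,0,0,0],[1,0.0008,0,0,0],[1,0.0008,0,0,0]]}}

```text
time: 20.68
tool_pos: [0.4277, 0.1028, 0.0479]
tool_rot: [-3.141, 0.003, 1.274]
contact_force: [-2.4, -13.7, 4.6]
opening: 0.0004
grip_force: 6.6
```

At the stop: the force climbs with hardly any motion. I'll back off, rise and check everything.

>>> {"name": "step_arm", "arguments": {"plan": [[1,-0.01,0,0,0],[1,-0.025,0,0,0],[1,-0.025,0,-0.05,0],[1,-0.025,0,-0.1,0],[1,-0.025,0,-0.15,0],[1,-0.01,0.03,-0.17,0],[1,-0.01,0.03,-0.17,0],[1,-0.01,0.03,-0.17,0],[1,-0.01,0.03,-0.17,0]]}}

```text
time: 21.8
tool_pos: [0.4529, 0.086, 0.2167]
tool_rot: [-3.139, 0.001, 1.272]
contact_force: [-0.2, -0.5, 0.0]
opening: 0.0001
grip_force: 0.0
```

Run:
```python
from m import *
s,c=wrist(); polar(c,"p7.png"); print(s["time"],s["tool_pos"]); save("w7.png",c["img"])
for q in(0,.05,.1):
  f=np.pi+Y+q; print(q,proj(c,[*(PV+.065*np.array([np.cos(f),np.sin(f)])),.0615]))
print(proj(c,[*PV,.042]))
```

```text
0.064 0.07 depth 117 angle 116.29
0.07 0.0785 depth 150 angle 116.97
0.085 0.089 depth 121 angle 116.97
0.089 0.094 depth 44 angle 116.97
21.8 [0.452937   0.08604172 0.21665063]
0 [288.88502429 197.80993488]
0.05 [289.06837984 201.26677163]
0.1 [289.42332776 204.69456886]
[356.57309885 194.62521717]
```

View pics/w7.png

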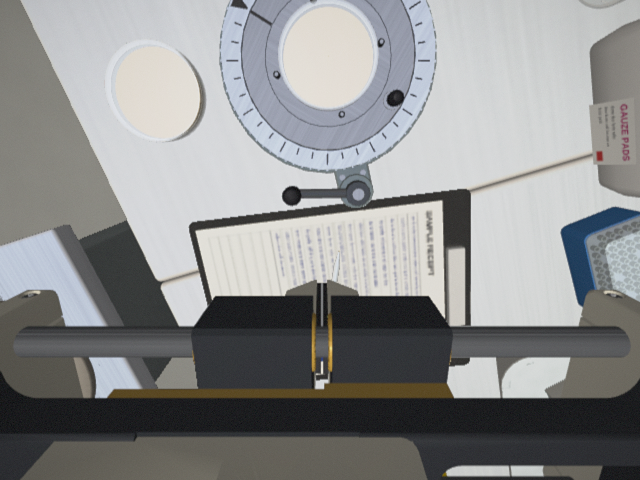

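Lever (291,196) and hub (358,194) match the shut prediction. The marks are at the image edge, so I'll take a closer look at them.

Run:
```python
from h import *
print(sh([.43,.20,.16]))
```

```text
[0.102, -0.0557, 0.0568, 0.0]
```

>>> {"name": "step_arm", "arguments": {"plan": [[1,0.03,-0.015,0,0],[1,0.06,-0.03,0.02,0],[1,0.1,-0.055,0.055,0],[1,0.1,-0.055,0.055,0],[1,0.1,-0.055,0.055,0],[1,0.1,-0.055,0.055,0]]}}

```text
time: 22.6
tool_pos: [0.4319, 0.1973, 0.1634]
tool_rot: [3.14, -0.001, 1.271]
contact_force: [1.8, 0.8, -0.3]
opening: 0.0003
grip_force: 0.0
```

Run:
```python
from m import *
s,c=wrist(); polar(c,"p8.png"); print(s["time"],s["tool_pos"],s["contact_force"])
u,v=proj(c,[.447,.287,.027]).astype(int); print(u,v)
a=read_camera("top")["img"]; b=np.load("top.npz")["img"]
d=cv2.absdiff(cv2.GaussianBlur(a,(5,5),0),cv2.GaussianBlur(b,(5,5),0)).max(2); print("pen/clipboard, spare diff",d[300:325,335:370].max(),d[330:365,185:222].max())
```

```text
0.064 0.07 depth 103 angle 132.55
0.07 0.0785 depth 99 angle 132.65
0.085 0.089 depth 142 angle 132.1
0.089 0.094 depth 142 angle 132.12
22.6 [0.43186166 0.19729086 0.1633972 ] [ 1.75064494  0.75470895 -0.25732835]
306 125
pen/clipboard, spare diff 13 116
```

```bash
cat >> m.py <<'E'
def local(c):
    g=c["img"].max(2); out=[]
    for rm,a,z,lo,hi in((.070,132.5,.0275,.0615,.0785),(.0903,132.1,.026,.080,.098)):
        a=np.radians(a); ctr=C+rm*np.array([np.cos(a),np.sin(a)])
        u,v=proj(c,[*ctr,z]).astype(int); w=24
        P=[(x,y) for y in range(max(v-w,0),v+w) for x in range(u-w,u+w)]
        Q=np.array([ray(c,*p,z)[:2] for p in P]); I=np.array([g[y,x] for x,y in P],float)
        d=Q-C; r=np.hypot(*d.T); t=(np.arctan2(d[:,1],d[:,0])-a)*r
        k=(r>lo)&(r<hi)&(abs(t)<.0075); wt=np.clip(np.percentile(I[k],70)-I-45,0,None)*k
        out.append((Q,wt))
    Q,w=out[0]; m=(Q*w[:,None]).sum(0)/w.sum(); S=((Q-m)*w[:,None]).T@(Q-m); e,V=np.linalg.eigh(S); dr=V[:,1]*np.sign(V[:,1]@(m-C))
    Q,w=out[1]; T=(Q*w[:,None]).sum(0)/w.sum(); n=np.array([-dr[1],dr[0]])
    print("line mean r",np.hypot(*(m-C)).round(4),"dir",np.degrees(np.arctan2(dr[1],dr[0])).round(2),"axis off line mm",((C-m)@n*1e3).round(2),"tri r",np.hypot(*(T-C)).round(4),"tri off line mm",((T-m)@n*1e3).round(2))
E
python3 - <<'E'
from m import *
local(dict(np.load("w6.npz"))); s,c=wrist(); np.savez("w8.npz",**c); local(c)
u,v=proj(c,[.447,.287,.027]).astype(int)
save("w8.png",cv2.resize(c["img"][max(v-45,0):v+45,u-60:u+60],None,fx=6,fy=6,interpolation=cv2.INTER_CUBIC))
E
```

```text
line mean r 0.07 dir 133.05 axis off line mm 1.03 tri r 0.0914 tri off line mm -0.47
line mean r 0.0701 dir 133.38 axis off line mm 1.0 tri r 0.0916 tri off line mm -1.09
```

View pics/w8.png

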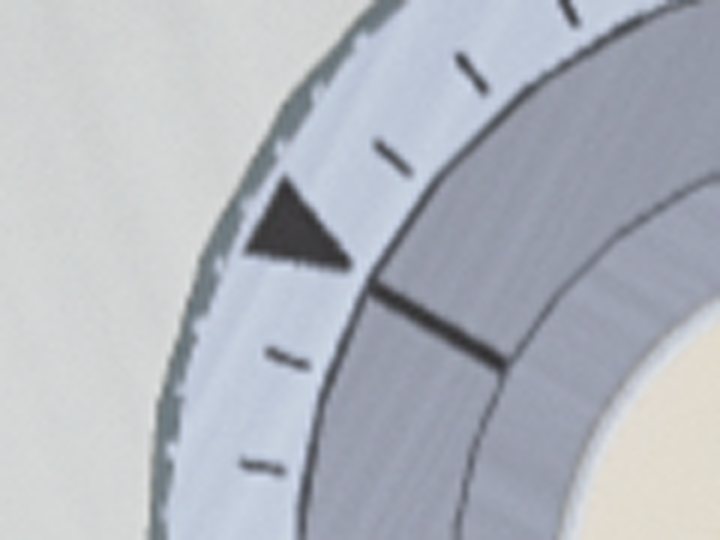

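The line passes about 1.1 mm from the triangle centroid, a residual of about 0.7°, of which 0.37° is clamp slip. There's ample time, so I'll reopen, correct while allowing for the slip, and shut again.

Run:
```python
from h import *
print(lev(0,-.034,.163),lev(0,-.034,.048))
for q in np.arange(0,1.21,.1): print(round(q,1),lev(q,-.018,.048))
```

```text
[-0.0392, 0.0245, 0.0003, -0.0002] [-0.0392, 0.0245, 0.1153, -0.0002]
0.0 [-0.0552, 0.0245, 0.1153, -0.0002]
0.1 [-0.0616, 0.023, 0.1153, -0.1002]
0.2 [-0.0681, 0.0221, 0.1153, -0.2002]
0.3 [-0.0746, 0.022, 0.1153, -0.3002]
0.4 [-0.0811, 0.0224, 0.1153, -0.4002]
0.5 [-0.0876, 0.0235, 0.1153, -0.5002]
0.6 [-0.0939, 0.0253, 0.1153, -0.6002]
0.7 [-0.1, 0.0277, 0.1153, -0.7002]
0.8 [-0.1058, 0.0307, 0.1153, -0.8002]
0.9 [-0.1113, 0.0342, 0.1153, -0.9002]
1.0 [-0.1165, 0.0383, 0.1153, -1.0002]
1.1 [-0.1212, 0.0428, 0.1153, -1.1002]
1.2 [-0.1254, 0.0479, 0.1153, -1.2002]
```

>>> {"name": "step_arm", "arguments": {"plan": [[1,-0.02,0.012,0.0,0],[1,-0.039,0.0245,0.02,0],[1,-0.039,0.0245,0.06,0],[1,-0.039,0.0245,0.1,0],[1,-0.039,0.0245,0.115,0],[1,-0.046,0.0245,0.115,0],[1,-0.055,0.0245,0.115,0],[1,-0.0616,0.023,0.115,-0.1],[1,-0.068,0.022,0.115,-0.2],[1,-0.0746,0.022,0.115,-0.3],[1,-0.081,0.0224,0.115,-0.4],[1,-0.0876,0.0235,0.115,-0.5],[1,-0.094,0.0253,0.115,-0.6],[1,-0.1,0.0277,0.115,-0.7],[1,-0.106,0.0307,0.115,-0.8],[1,-0.1113,0.034,0.115,-0.9],[1,-0.1165,0.038,0.115,-1.0],[1,-0.121,0.043,0.115,-1.1],[1,-0.1254,0.048,0.115,-1.2],[1,-0.1254,0.048,0.115,-1.2]]}}

```text
time: 25.25
tool_pos: [0.4399, 0.0636, 0.0486]
tool_rot: [3.141, 0.0, 2.47]
contact_force: [-2.3, 1.6, 2.0]
opening: 0.0001
grip_force: 1.3
```

>>> {"name": "step_arm", "arguments": {"plan": [[1,0.01,0,0,0],[1,0.02,0,0,0],[1,0.02,0,-0.05,0],[1,0.02,0,-0.1,0],[1,0.02,0,-0.1,0],[1,0.02,0,-0.1,0]]}}

```text
time: 26.0
tool_pos: [0.4236, 0.0768, 0.1473]
tool_rot: [-3.141, -0.0, 2.472]
contact_force: [0.0, -0.2, -0.4]
opening: 0.0005
grip_force: 0.0
```

Run:
```python
from h import *
p0=np.array([.5636,.1919])-C
# final contact at earlier push: rotated -3.35 deg from p0; list approach + extra
def at(deg,back,z):
    a=np.radians(deg); R=np.array([[np.cos(a),-np.sin(a)],[np.sin(a),np.cos(a)]]); y=.838+a
    return sh([*(C+R@p0+back*np.array([np.cos(y),np.sin(y)])),z],y)
for q in((-3.35,.02,.13),(-3.35,.02,.043)): print(q,at(*q))
print(sh([.4046,.2449,.13],.837))
print(observe()["contact_force"])
```

```text
(-3.35, 0.02, 0.13) [-0.0413, 0.1929, 0.0173, 1.6925]
(-3.35, 0.02, 0.043) [-0.0413, 0.1929, 0.1043, 1.6925]
[0.1193, 0.12, 0.0173, 1.635]
[ 0.02177708 -0.18776068 -0.40508073]
```

>>> {"name": "step_arm", "arguments": {"plan": [[1,0.02,0.02,0,0.17],[1,0.03,0.03,0,0.34],[1,0.04,0.04,0,0.51],[1,0.05,0.05,0,0.68],[1,0.07,0.065,0,0.85],[1,0.08,0.08,0,1.02],[1,0.09,0.09,0.005,1.19],[1,0.1,0.1,0.01,1.36],[1,0.11,0.11,0.017,1.53],[1,0.119,0.12,0.017,1.635],[1,0.119,0.12,0.017,1.635],[1,0.119,0.12,0.017,1.635],[1,0.119,0.12,0.017,1.635]]}}

```text
time: 27.62
tool_pos: [0.4054, 0.2439, 0.1304]
tool_rot: [-3.141, 0.001, 0.837]
contact_force: [-0.6, 0.9, -0.1]
opening: 0.0005
grip_force: 0.0
```

Run:
```python
from m import *
s,c=wrist(); print(s["tool_pos"]); local(c); polar(c,"p9.png")
p0=np.array([.5636,.1919])-C
def at(deg,back,z):
    a=np.radians(deg); R=np.array([[np.cos(a),-np.sin(a)],[np.sin(a),np.cos(a)]]); y=.838+a
    return sh([*(C+R@p0+back*np.array([np.cos(y),np.sin(y)])),z],y)
for q in((-3.35,.02,.13),(-3.35,.02,.043),(-3.35,.003,.043),(-3.35,0,.043),(-4.,0,.043)): print(q,at(*q))
```

```text
[0.4054238  0.24391921 0.13038632]
line mean r 0.07 dir 132.86 axis off line mm 0.71 tri r 0.0915 tri off line mm -0.59
0.064 0.07 depth 109 angle 132.27
0.07 0.0785 depth 104 angle 132.34
0.085 0.089 depth 146 angle 132.13
0.089 0.094 depth 145 angle 132.11
(-3.35, 0.02, 0.13) [0.083, 0.1542, 0.0005, 0.0575]
(-3.35, 0.02, 0.043) [0.083, 0.1542, 0.0875, 0.0575]
(-3.35, 0.003, 0.043) [0.0661, 0.1532, 0.0875, 0.0575]
(-3.35, 0, 0.043) [0.0631, 0.153, 0.0875, 0.0575]
(-4.0, 0, 0.043) [0.0623, 0.1532, 0.0875, 0.0688]
```

>>> {"name": "step_arm", "arguments": {"plan": [[1,0.05,0.05,0,0],[1,0.07,0.1,0,0.03],[1,0.083,0.154,0,0.0575],[1,0.083,0.154,0.03,0.0575],[1,0.083,0.154,0.06,0.0575],[1,0.083,0.154,0.087,0.0575],[1,0.083,0.154,0.087,0.0575],[1,0.075,0.1535,0.087,0.0575],[1,0.069,0.1532,0.087,0.0575],[1,0.066,0.1532,0.087,0.0575],[1,0.0645,0.153,0.087,0.0575],[1,0.0633,0.153,0.087,0.06],[1,0.0623,0.1532,0.087,0.069],[1,0.0623,0.1532,0.087,0.069]]}}

```text
time: 29.42
tool_pos: [0.5614, 0.1883, 0.0438]
tool_rot: [3.141, -0.001, 0.768]
contact_force: [1.6, 0.8, -0.1]
opening: 0.0004
grip_force: 0.7
```

>>> {"name": "step_arm", "arguments": {"plan": [[1,0.01,0,0,0],[1,0.02,0,0,0],[1,0.02,0,-0.05,0],[1,0.02,0,-0.087,0],[1,-0.03,-0.05,-0.087,-0.03],[1,-0.05,-0.1,-0.087,-0.069],[1,-0.062,-0.153,-0.087,-0.069],[1,-0.062,-0.153,-0.087,-0.069],[1,-0.062,-0.153,-0.087,-0.069],[1,-0.062,-0.153,-0.087,-0.069]]}}

```text
time: 30.68
tool_pos: [0.4114, 0.2548, 0.1306]
tool_rot: [3.141, -0.0, 0.836]
contact_force: [0.7, -0.4, 0.4]
opening: 0.0005
grip_force: 0.0
```

Run:
```python
from m import *
s,c=wrist(); print(s["tool_pos"]); local(c); polar(c,"p10.png")
print(lev(1.2,.038,.13))
```

```text
[0.41143776 0.25476291 0.13060213]
line mean r 0.0698 dir 132.78 axis off line mm 1.08 tri r 0.0914 tri off line mm -0.11
0.064 0.07 depth 111 angle 131.88
0.07 0.0785 depth 108 angle 131.95
0.085 0.089 depth 149 angle 132.08
0.089 0.094 depth 148 angle 132.1
[-0.1187, 0.2057, 0.0005, -1.6351]
```

The correction brought it to about 0° before clamping, with about +0.3° slip expected. Closing.

>>> {"name": "step_arm", "arguments": {"plan": [[1,-0.015,0.02,-0.02,-0.18],[1,-0.03,0.045,-0.03,-0.36],[1,-0.05,0.07,-0.03,-0.54],[1,-0.065,0.1,-0.03,-0.72],[1,-0.08,0.13,-0.03,-0.9],[1,-0.1,0.16,-0.03,-1.08],[1,-0.11,0.185,-0.02,-1.26],[1,-0.119,0.206,0,-1.44],[1,-0.119,0.206,0,-1.6],[1,-0.119,0.206,0,-1.635],[1,-0.119,0.206,0,-1.635],[1,-0.119,0.206,0,-1.635]]}}

```text
time: 32.22
tool_pos: [0.4836, 0.0288, 0.1309]
tool_rot: [3.141, 0.0, 2.47]
contact_force: [-0.1, 0.1, -1.2]
opening: 0.0003
grip_force: 0.0
```

>>> {"name": "step_arm", "arguments": {"plan": [[1,0,0,0.04,0],[1,0,0,0.07,0],[1,0,0,0.082,0],[1,0,0,0.082,0],[1,0.008,0,0.082,0],[1,0.014,0,0.082,0],[1,0.0192,0,0.082,0],[1,0.0256,-0.0012,0.082,0.1],[1,0.032,-0.002,0.082,0.2],[1,0.0386,-0.0022,0.082,0.3],[1,0.045,-0.0017,0.082,0.4],[1,0.0516,-0.0006,0.082,0.5],[1,0.058,0.001,0.082,0.6],[1,0.064,0.0035,0.082,0.7],[1,0.07,0.0065,0.082,0.8],[1,0.0753,0.01,0.082,0.9],[1,0.0805,0.014,0.082,1.0],[1,0.083,0.0164,0.082,1.05],[1,0.083,0.0164,0.082,1.05]]}}

```text
time: 34.6
tool_pos: [0.4286, 0.0931, 0.0491]
tool_rot: [3.141, 0.0, 1.423]
contact_force: [-0.2, -1.4, 1.0]
opening: 0.0003
grip_force: 0.8
```

Run:
```python
from h import *
for d in (.018,.017,.016): print(d,lev(0,d,.048))
```

```text
0.018 [0.0097, -0.002, 0.0011, 0.1522]
0.017 [0.0107, -0.0018, 0.0011, 0.1522]
0.016 [0.0117, -0.0017, 0.0011, 0.1522]
```

>>> {"name": "step_arm", "arguments": {"plan": [[1,0.0032,-0.0006,0,0.05],[1,0.0064,-0.0012,0,0.1],[1,0.0096,-0.0017,0,0.15],[1,0.0106,-0.0018,0,0.15],[1,0.0114,-0.0018,0,0.15],[1,0.0114,-0.0018,0,0.15],[1,0.0114,-0.0018,0,0.15]]}}

```text
time: 35.48
tool_pos: [0.428, 0.1027, 0.0489]
tool_rot: [-3.142, 0.003, 1.274]
contact_force: [-0.7, -13.7, 3.8]
opening: 0.0005
grip_force: 6.6
```

>>> {"name": "step_arm", "arguments": {"plan": [[1,-0.01,0,0,0],[1,-0.025,0,0,0],[1,-0.025,0,-0.05,0],[1,-0.025,0,-0.1,0],[1,-0.02,0,-0.15,0],[1,0.03,0,-0.15,0],[1,0.07,-0.02,-0.13,0],[1,0.09,-0.025,-0.115,0],[1,0.09,-0.025,-0.115,0],[1,0.09,-0.025,-0.115,0],[1,0.09,-0.025,-0.115,0]]}}

```text
time: 36.85
tool_pos: [0.4315, 0.1971, 0.1643]
tool_rot: [3.141, -0.0, 1.271]
contact_force: [-0.0, -0.0, 0.3]
opening: 0.0004
grip_force: 0.0
```

Run:
```python
from m import *
s,c=wrist(); print(s["tool_pos"],s["contact_force"]); local(c); polar(c,"p11.png"); save("w11.png",c["img"])
```

```text
[0.43150167 0.19712535 0.16428226] [-0.04168464 -0.02958046  0.32273774]
line mean r 0.07 dir 133.09 axis off line mm 1.11 tri r 0.0915 tri off line mm -0.49
0.064 0.07 depth 103 angle 132.16
0.07 0.0785 depth 98 angle 132.23
0.085 0.089 depth 143 angle 132.08
0.089 0.094 depth 142 angle 132.12
```

The residual is now 0.1–0.3°, and the lever reached the same stop pose and force as before, when the picture showed it shut.

```bash
python3 -c "
from cell import *
print(hand_in())"
```

```text
the job is handed in; nothing more can be done
None
```

The job is handed in: the disc's index line is within about 0.3° of the collar's zero triangle and the clamp lever is pushed shut against its stop. I reopened the clamp once to correct a first result about 0.7° off. I did not take a final picture of the lever or the other items on the bench.

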